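# Set the exposure timer with its edge wheel and start it

### The arm

A 6-joint arm with a two-finger parallel gripper is mounted at the origin on the work surface. World frame = base frame: x ahead of the robot, y to its left, z up, the work surface at z = 0. Lengths are in mm, angles in rad, forces in N, time in s.
With the tool pointing down it reaches from about 300 to 875 mm from the base axis. Payload 4.2 kg.
Tool frame: the origin (TCP) lies at the very end of the fingers, on their centre line; the grasp point (between the pads) lies 19 mm behind it (manip.hold_point_z is the distance from the TCP to the grasp point, in mm); z points along the fingers, y is the line along which they close (so a half turn about z gives the same grasp; the last joint's range is limited). The gripper opens to 85 mm and grips with 20 to 120 N. Pads are 22 mm wide; open, the fingers measure 114 mm over their backs; the gripper's body (76 mm by 85 mm) begins 54 mm behind the grasp point. The pads swing forward as they close: fully open they stand 13 mm farther back than shut.
Start: joints at [-1.258, 0.32, 1.565, -0, 1.257, -0.02], TCP at [187.85, -543.464, 231.338] pointing down, gripper open.
Joint ranges: [-3.11, 3.11], [-0.84, 2.01], [0.21, 2.61], [-1.34, 4.49], [0.05, 2.63], [-2.56, 2.56]. Speed limits (rad/s): [2.57, 2.57, 3.14, 3.14, 3.14, 3.14].

### API

Orientations are given as a unit quaternion [x, y, z, w].
In Python, from rig import manip, cams gives the robot as it stands.
- The arm moves only by the shell command python3 -m crank 'ROWS' [OPENING]. ROWS is JSON, a list of rows, each an object of numbers: "tx", "ty", "tz": the shift along the tool's x, y, z in mm; "ax", "ay", "az": the turn, a rotation vector about the tool's x, y, z in degrees. In form: [{"tx": .., "ty": .., "tz": .., "ax": .., "ay": .., "az": ..}, ...]. A call has 1 to 12 rows; each row is the pose to reach, as a shift and turn from the pose commanded when the call began, along the tool's axes at that moment; what a row does not reach only later rows make up. A row lasts 1/8 s, in which the tool goes at most 62.5 mm and 10.7 degrees, less where a joint would pass 70% of its speed; a pose out of reach is approached as far as the arm can. A call with a gripper value outside its range is refused whole. OPENING is the closure, from -1 (fully open) to 1 (shut), set as the call begins (- or left out, the last holds). The fingers move at their own pace and stop on an object; the grip force is fixed at half the most. Time passes only in rows, so rows that repeat a pose let the fingers close. It gives the time, the measured TCP pose, the force, the opening and the grip force at its end, in the units of the state.
- manip.read_state(): the state, without advancing time (a new reading comes with each control period).
- cams.grab_frame(name): name is "scene" or "top" or "wrist"; returns the picture (420x560x3 uint8, red, green, blue); there is no depth.
- cams.calibration(name): a dict with "fovy" (degrees; the focal length in pixels is half the picture's height over the tangent of half this angle, whatever the lens; pixels are square), "cx", "cy" (the principal point, pixels), "origin" and "orientation" of the camera in the world; the wrist camera has in their place "mount" (4x4, takes a point from camera to tool coordinates, whose origin is the TCP and whose axes are the flange's). Camera axes: x right, y down, z forward; pixel columns grow to the right and rows downward; lengths in mm; the calibration is good to about 2 mm. A picture is of the moment at which its call begins: read the wrist's pose just before it. calibration takes no time and is no camera call.
- manip.sign_off(): hands the job in; it is judged then, once.
The state is a dict: "clock": time; "qpos": joint angles; "joint_velocities": joint speeds; "tau": joint torques, N m; "position": TCP position; "ee_rot": TCP orientation; "wrist_force": force on the tool from outside, world axes, zero at the start; "torque": the same for the moment, N m; "opening": finger opening in mm; "gripper_force": force on a finger pad.
Only numpy, scipy, OpenCV 4.12 (cv2) and the standard library are available. Lean on these libraries where they do the work, as an engineer would, in place of code of your own. Each camera call takes 0.05 s, during which the arm holds its last target. There are 200 camera calls.

### The job

Set the darkroom exposure timer for the next print: with a light fingertip, roll the edge wheel that peeps through the slot in its top until the pointer under the window stands in line with the nose of the round-headed rider (the square-headed one is for another paper). Only when it is set, push the start key fully down and let it come up again, with the pointer left on the mark. Never bear hard on the wheel (it stands 10 N at most), and leave the things around undisturbed.

Things in the scene. Friction and masses are not known exactly. Their poses are not given: they have to be found in the camera images.
- timer: Exposure timer, a grey-topped black box fixed to the bench, 170 mm (its x) by 250 mm (its y); its flat top is 70 mm above its origin, the centre of its underside. Its x points roughly away from the robot, its y to the left, z up. It bears a slot with the edge wheel (front left), a start key (front right) and a scale under a clear window (rear middle).
- slot (a point): Middle of the slot, level with the timer's top (at x -35, y +55, z 70 mm of the timer). The slot is 15 mm (x) by 49 mm (y). The crown of the wheel peeps out right above this point. How far it stands above the top differs from timer to timer, 4 to 12 mm, and is not given: find it by touch. Axes as the timer's.
- wheel (a joint): Angle (rad) of the edge wheel: smooth rubber rim, 52 mm diameter, 11 mm wide, axle level along the timer's x. It grows as the crown rolls to the timer's +y; stops at +-3.6. Drag about 2.5 N at the rim: a tip bearing under about 3 N slips; 10 N is the most allowed. The rim is springy: it yields 1 mm per 6 N in any direction, at most 4 mm. The wheel stays where left; many strokes are allowed.
- scale_mid (a point): Middle of the clear window, on its face, 80 mm above the bench (at x +30, y 0 of the timer). The white scale below it is 96 mm long along the timer's y, with 5 mm divisions; the aluminium frame around stands 10 mm above the timer's top. Axes as the timer's.
- pointer_tip (a point): Far end (towards +x) of the pointer, a black bar 26 mm long (timer x) and 3 mm wide lying across the scale under the window, 73 mm above the bench; it cannot be touched. It is geared to the wheel: it moves 10 mm along the timer's y per radian, the same way as the crown. It starts within 6 mm of the scale's middle.
- rider_round_nose (a point): Tip of the nose of the round-headed rider, at x +45 mm of the timer, 82 mm above the bench: a fixed steel marker behind the window with a flat round head 16 mm across and a nose 3 mm wide pointing to the robot over the scale, 20 to 28 mm left or right of its middle. The pointer is to be set to the same y in the timer's frame. Axes as the timer's.
- rider_square_nose (a point): The same point of the other rider, which has a square head, 16 x 16 mm; not the mark wanted.
- key (a joint): Travel (m) of the start key: 0 up, 0.006 fully down; sprung, 1.5 N to start and 5 N fully down, then a hard stop.
- key_top (a point): Centre of the round top (26 mm across) of the start key, which stands 22 mm above the timer's top and is pressed straight down.
- film_can: black plastic film can, 33 mm across, 50 mm high, standing on the timer's rear right corner; a bystander. Origin at the centre of its underside.
- loupe: black magnifier, 44 mm across, 48 mm high, on the bench left of the timer; a bystander. Origin at the centre of its underside.
- brown_bottle: brown glass bottle, 48 mm across, 115 mm high, on the bench right of the timer; a bystander. Origin at the centre of its underside.
- white_bottle: white plastic bottle with black cap, 80 mm across, 200 mm high, far right; a bystander. Origin at the centre of its underside.
- desk_clock: desk clock, 55 x 150 mm, 85 mm high, on the left; a bystander. Origin at the centre of its underside.
- tongs: steel print tongs, 210 mm long, lying on the right; a bystander. Origin at the centre of its underside.

How it is judged (in metres and radians):
On the way, in this order (a step that is already met when the one before it is completed fails the run):
1. the wheel has been rolled until the pointer stands within 2.5 mm of the round rider's nose along the scale, and it rests there (y of pointer_tip in the frame of rider_round_nose between -0.0025 and 0.0025 m and velocity of joint wheel between -0.1 and 0.1 rad/s), for 0.3 s.
2. the start key is fully down (over 5 mm of its 6 mm) with the pointer still on the mark (y of pointer_tip in the frame of rider_round_nose between -0.0025 and 0.0025 m and value of joint key above 0.005 m), for 0.05 s.
At the end, for the whole second after the job is handed in: The pointer rests within 2.5 mm of the round rider's nose (along the timer's y), the start key has been pressed and is up again (less than 1.5 mm down), and the wheel is still (y of pointer_tip in the frame of rider_round_nose between -0.0025 and 0.0025 m and value of joint key below 0.0015 m and velocity of joint wheel between -0.05 and 0.05 rad/s); the robot touches nothing.
It fails at once if the wheel is borne on with more than 10 N (contact force between anything else and wheel above 10 N).
It fails at once if the start key is pressed (over 3 mm) while the pointer is off the mark by more than 2.5 mm (value of joint key above 0.003 m and not (y of pointer_tip in the frame of rider_round_nose between -0.0025 and 0.0025 m)).
It fails at once if a thing standing around is moved by more than 20 mm (distance of any of film_can, loupe, brown_bottle, white_bottle, desk_clock, tongs from where it was at the start of the episode above 0.02 m).
It also fails if it takes over 72 s, if anything falls off the work surface, if the arm or the gripper's body presses on something with over 40 N, if the wrist force passes 120 N, or if a joint passes its speed limit or range.

## Working session

There is one attempt and no reset: what is moved stays moved. The work goes in short steps, Python scripts to look and compute and a shell command to move; the robot and the scene stay as the last step left them, time stands still between calls to the robot, and variables do not carry over. Pictures are saved under pics/ and viewed, at most 10 in all, crops included, and the job is handed in when it is done.

```bash
ls; mkdir -p pics
cat > h.py <<'E'
import numpy as np, cv2
from rig import manip, cams
from scipy.spatial.transform import Rotation as R
def grab(n):
    s=manip.read_state(); im=cams.grab_frame(n); return s,im
def cam(n,s=None):
    c=cams.calibration(n); f=210/np.tan(np.radians(c["fovy"])/2)
    if "mount" in c:
        M=np.array(c["mount"]); T=np.eye(4); T[:3,:3]=R.from_quat(s["ee_rot"]).as_matrix(); T[:3,3]=s["position"]
        M=T@M; return f,c["cx"],c["cy"],M[:3,3],M[:3,:3]
    q=np.array(c["orientation"]); A=R.from_quat(q).as_matrix() if q.shape==(4,) else q
    return f,c["cx"],c["cy"],np.array(c["origin"]),A
def ray(C,u,v,z):
    f,cx,cy,o,A=C; d=A@np.array([(u-cx)/f,(v-cy)/f,1]); return o+d*(z-o[2])/d[2]
def proj(C,p):
    f,cx,cy,o,A=C; d=A.T@(np.array(p)-o); return d[:2]/d[2]*f+[cx,cy]
E
python3 - <<'E'
from h import *
for n in("top","scene"):
    s,im=grab(n); cv2.imwrite(f"pics/{n}.png",im[:,:,::-1]); print(n,cams.calibration(n))
print(cams.calibration("wrist")); print(s)
E
```

```text
pics
top {'fovy': 43.65957770574767, 'cx': 279.77875568260146, 'cy': 213.80899557152782, 'origin': array([ 363.54962136,   24.21983648, 1796.50697432]), 'orientation': array([-0.69727567,  0.71577921, -0.02891151,  0.02511751])}
scene {'fovy': 54.987862636996056, 'cx': 280.03862935325486, 'cy': 212.86267670514388, 'origin': array([1175.19139735,  -69.33231058,  937.58748636]), 'orientation': array([ 0.70847601,  0.62181329, -0.22286538, -0.24847738])}
{'fovy': 63.78782800306689, 'cx': 279.0599426033563, 'cy': 208.20521328068546, 'mount': array([[-8.32572101e-04, -9.63059534e-01, -2.69287284e-01,
         6.71291367e+01],
       [ 9.99999635e-01, -8.53888110e-04, -3.79769576e-05,
        -4.45904397e-02],
       [-1.93367139e-04, -2.69287217e-01,  9.63059893e-01,
        -1.43474571e+02],
       [ 0.00000000e+00,  0.00000000e+00,  0.00000000e+00,
         1.00000000e+00]])}
{'clock': 0.05, 'qpos': array([-1.25800224e+00,  3.20299013e-01,  1.56563464e+00,  1.38546967e-05,
        1.25740539e+00, -2.00330840e-02]), 'joint_velocities': array([ 4.26402916e-04,  2.14873706e-05, -1.36023587e-03,  2.78913801e-03,
        9.08545794e-04,  1.34093497e-04]), 'tau': array([-5.29191784e-04, -4.16801834e+01, -2.34982109e+01, -7.56941995e-05,
        4.61981952e-03, -1.19700977e-05]), 'position': array([ 187.70748038, -543.01360522,  230.49540475]), 'ee_rot': array([ 9.86185164e-01,  1.65644378e-01, -1.20844947e-04, -8.64816331e-04]), 'wrist_force': array([-0.1116414, -0.2449744,  0.2715725]), 'torque': array([-0.04122484,  0.0673092 ,  0.01063303]), 'gripper_force': 0.0, 'opening': 85.07313523877339}
```

View pics/top.png

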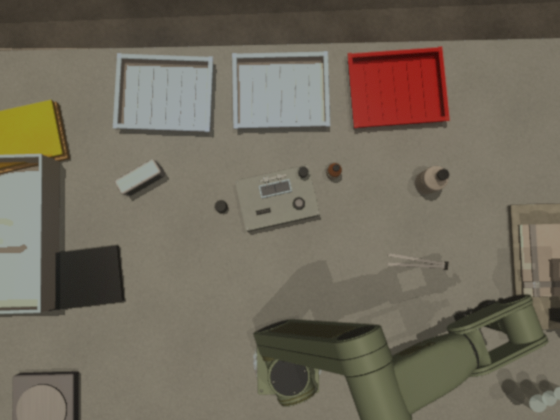

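View pics/scene.png

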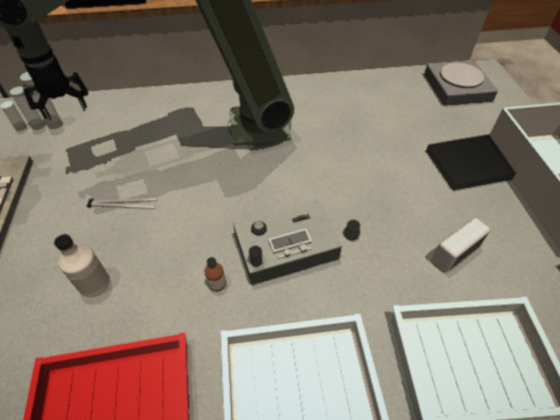

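The top view shows the timer centred near (278,199), with the slot at (263,211), the key at (299,203), and the window at (275,187). The film can (303,172), loupe (221,207) and brown bottle (334,171) stand around it. The scene view agrees.

Run:
```python
from h import *
C=cam("top")
for n,u,v,z in [("slot",263,211,70),("win",275,187,80),("key",299,203,92),("c",236,178,70),("c",310,168,70),("c",320,214,70),("c",247,229,70)]: print(n,ray(C,u,v,z).round(1))
s=manip.read_state(); print(R.from_quat(s["ee_rot"]).as_matrix().round(3))
f,cx,cy,o,A=cam("wrist",s);print(f,o,A[:,2])
```

```text
slot [506.4  68.4  70. ]
win [583.9  26.7  80. ]
key [527.7 -50.4  92. ]
c [618.6 155.3  70. ]
c [645.8 -91.3  70. ]
c [ 491.5 -119.6   70. ]
c [448.3 122.5  70. ]
[[ 0.945  0.327 -0.001]
 [ 0.327 -0.945  0.002]
 [ 0.    -0.002 -1.   ]]
337.45900272581156 [ 251.22792119 -521.27358105  374.02413171] [-0.25502174 -0.08641095 -0.96306649]
```

```bash
python3 -m crank '[{"tx":458,"ty":-432,"az":10.5},{"tx":458,"ty":-432,"az":10.5},{"tx":458,"ty":-432,"az":10.5},{"tx":458,"ty":-432,"az":10.5},{"tx":458,"ty":-432,"az":10.5},{"tx":458,"ty":-432,"az":10.5},{"tx":458,"ty":-432,"az":10.5},{"tx":458,"ty":-432,"az":10.5},{"tx":458,"ty":-432,"az":10.5},{"tx":458,"ty":-432,"az":10.5},{"tx":458,"ty":-432,"az":10.5},{"tx":458,"ty":-432,"az":10.5}]' 1
python3 -m crank '[{"tx":0},{"tx":0},{"tx":0}]'
python3 - <<'E'
from h import *
s,im=grab("wrist"); cv2.imwrite("pics/w1.png",im[:,:,::-1]); print(s)
np.savez("w1.npz",im=im,p=s["position"],q=s["ee_rot"])
E
```

```text
{'clock': 0.1, 'qpos': array([-1.25797059e+00,  3.20250442e-01,  1.56557188e+00, -4.04320789e-06,
        1.25744990e+00, -2.00165425e-02]), 'joint_velocities': array([ 0.00239544, -0.00030142, -0.00054646,  0.00071056,  0.00050249,
       -0.00105515]), 'tau': array([-6.88917680e-04, -4.16410089e+01, -2.34707683e+01, -1.67490589e-05,
        4.85631273e-03, -2.26840677e-05]), 'position': array([ 187.72291056, -543.01983761,  230.5476895 ]), 'ee_rot': array([ 9.86183482e-01,  1.65654562e-01, -1.24411278e-04, -8.30517538e-04]), 'wrist_force': array([-0.55195829,  0.61025085,  0.1827236 ]), 'torque': array([ 0.00673798, -0.03420692, -0.02261432]), 'gripper_force': 0.0, 'opening': 85.16323729371649}invalid input at $[0]: expected keys tx, ty, tz, ax, ay, az
invalid input at $[0]: expected keys tx, ty, tz, ax, ay, az
```

View pics/w1.png

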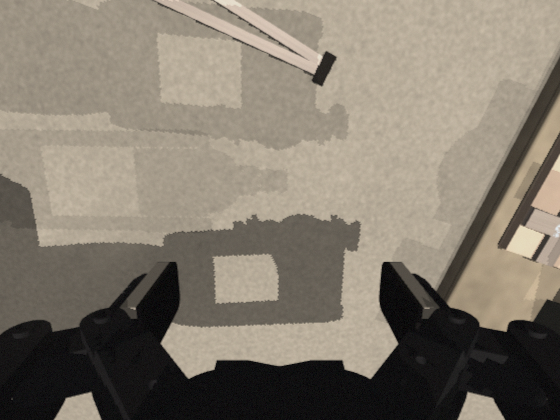

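Both moves were refused because every row needs all six keys. The picture only shows the bench by the tongs, with the open fingers at rows 260 and up.

```bash
python3 -m crank '[{"tx":458,"ty":-432,"tz":0,"ax":0,"ay":0,"az":10.5},{"tx":458,"ty":-432,"tz":0,"ax":0,"ay":0,"az":10.5},{"tx":458,"ty":-432,"tz":0,"ax":0,"ay":0,"az":10.5},{"tx":458,"ty":-432,"tz":0,"ax":0,"ay":0,"az":10.5},{"tx":458,"ty":-432,"tz":0,"ax":0,"ay":0,"az":10.5},{"tx":458,"ty":-432,"tz":0,"ax":0,"ay":0,"az":10.5},{"tx":458,"ty":-432,"tz":0,"ax":0,"ay":0,"az":10.5},{"tx":458,"ty":-432,"tz":0,"ax":0,"ay":0,"az":10.5},{"tx":458,"ty":-432,"tz":0,"ax":0,"ay":0,"az":10.5},{"tx":458,"ty":-432,"tz":0,"ax":0,"ay":0,"az":10.5},{"tx":458,"ty":-432,"tz":0,"ax":0,"ay":0,"az":10.5},{"tx":458,"ty":-432,"tz":0,"ax":0,"ay":0,"az":10.5}]' 1
python3 -m crank '[{"tx":0,"ty":0,"tz":0,"ax":0,"ay":0,"az":0},{"tx":0,"ty":0,"tz":0,"ax":0,"ay":0,"az":0},{"tx":0,"ty":0,"tz":0,"ax":0,"ay":0,"az":0}]'
python3 - <<'E'
from h import *
s,im=grab("wrist"); cv2.imwrite("pics/w2.png",im[:,:,::-1]); print(R.from_quat(s["ee_rot"]).as_matrix().round(3))
np.savez("w2.npz",im=im,p=s["position"],q=s["ee_rot"])
E
```

```text
clock: 1.65
position: [479.2, 14.4, 230.9]
ee_rot: [0.997, 0.075, -0.001, 0.0]
wrist_force: [-1.0, 0.3, 0.3]
opening: -0.3
gripper_force: 0.0
clock: 2.02
position: [479.4, 13.6, 231.4]
ee_rot: [0.997, 0.074, 0.0, 0.0]
wrist_force: [-0.4, 0.4, 0.3]
opening: -0.1
gripper_force: 0.0
[[ 0.989  0.147  0.   ]
 [ 0.147 -0.989 -0.   ]
 [ 0.     0.    -1.   ]]
```

View pics/w2.png

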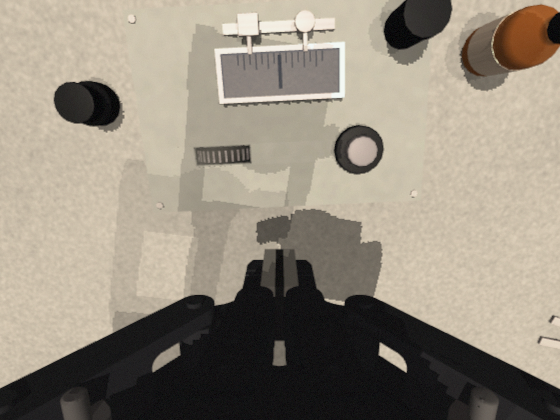

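The picture shows the window at (280,73), the pointer at (280,70), the round rider on the right with its nose near (305,50), the square rider at (249,50), the wheel's slot at (223,155), and the key top at (362,151). I'll zoom in and measure.

Run:
```python
from h import *
d=np.load("w2.npz"); im=d["im"]; s=dict(position=d["p"],ee_rot=d["q"]); C=cam("wrist",s)
cv2.imwrite("pics/z2.png",cv2.resize(im[5:170,190:390,::-1],None,fx=4,fy=3.6,interpolation=cv2.INTER_CUBIC))
for n,u,v,z in [("slot",223,155,70),("win",280.5,73,80),("key",362,151,92),("scr",131.5,19.5,70),("scr",159.5,205.5,70),("scr",413.5,194,70)]: print(n,ray(C,u,v,z).round(1))
g=im.astype(int).sum(2)
for v in (48,51,60,70,80,86): print(v,list(enumerate((g[v,240:315]//3),240)) if v in(48,) else (g[v,236:316]//3).tolist())
```

```text
slot [503.2  67.8  70. ]
win [577.8  26.8  80. ]
key [526.5 -49.3  92. ]
scr [601.2 152.5  70. ]
scr [447.7 121.8  70. ]
scr [ 493.3 -110.6   70. ]
48 [(240, np.int64(237)), (241, np.int64(237)), (242, np.int64(238)), (243, np.int64(237)), (244, np.int64(237)), (245, np.int64(237)), (246, np.int64(232)), (247, np.int64(220)), (248, np.int64(216)), (249, np.int64(219)), (250, np.int64(218)), (251, np.int64(183)), (252, np.int64(188)), (253, np.int64(237)), (254, np.int64(237)), (255, np.int64(237)), (256, np.int64(237)), (257, np.int64(237)), (258, np.int64(236)), (259, np.int64(237)), (260, np.int64(237)), (261, np.int64(236)), (262, np.int64(236)), (263, np.int64(237)), (264, np.int64(236)), (265, np.int64(238)), (266, np.int64(237)), (267, np.int64(236)), (268, np.int64(236)), (269, np.int64(237)), (270, np.int64(236)), (271, np.int64(237)), (272, np.int64(236)), (273, np.int64(237)), (274, np.int64(236)), (275, np.int64(236)), (276, np.int64(236)), (277, np.int64(237)), (278, np.int64(236)), (279, np.int64(238)), (280, np.int64(236)), (281, np.int64(237)), (282, np.int64(238)), (2
[... 2008 characters left out ...]
2, 132, 133, 134, 134, 132, 134, 133, 131, 130, 131, 130, 129, 132, 133, 131, 132, 134, 133, 134, 133, 132, 135, 113, 75, 80, 83, 112, 133, 135, 134, 133, 132, 132, 133, 131, 130, 134, 132, 131, 132, 132, 130, 132, 131, 130, 126, 128, 132, 131, 131, 130, 131, 130, 128, 130, 129, 128, 128, 129, 128]
86 [132, 129, 131, 132, 131, 132, 132, 132, 133, 132, 132, 129, 130, 131, 130, 130, 132, 132, 133, 135, 135, 135, 132, 133, 133, 133, 132, 132, 131, 131, 131, 132, 133, 136, 134, 132, 131, 131, 131, 133, 133, 133, 118, 89, 78, 78, 108, 134, 133, 133, 133, 135, 135, 136, 134, 131, 132, 131, 133, 129, 130, 132, 133, 131, 133, 131, 130, 129, 128, 132, 130, 131, 131, 132, 130, 127, 128, 129, 129, 128]
```

View pics/z2.png

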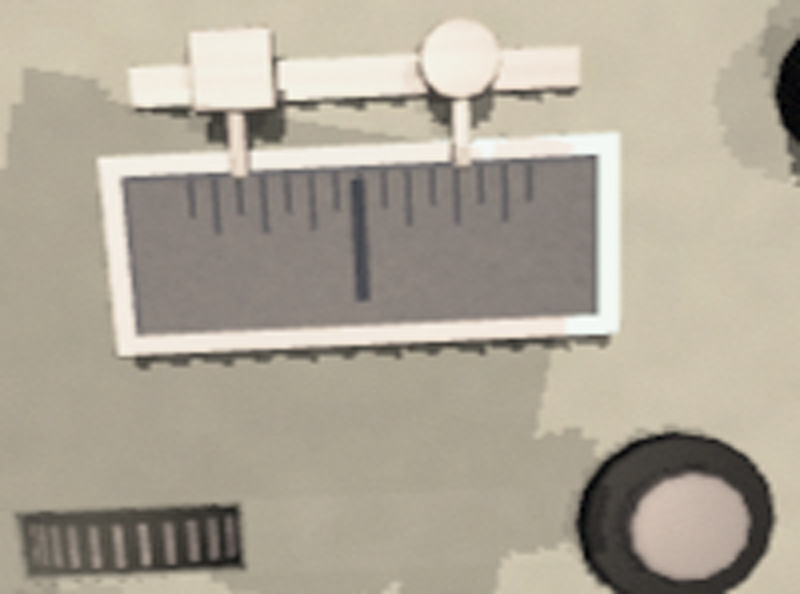

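The zoom shows the round nose tip at about (305.4,50), the square nose tip at (249.6,53), and the pointer running from (279.1,54.6) to (280.4,87.5).

Run:
```python
from h import *
d=np.load("w2.npz"); s=dict(position=d["p"],ee_rot=d["q"]); C=cam("wrist",s)
P=lambda a,b,z: ray(C,190+(a+.5)/4-.5,5+(b+.5)/3.6-.5,z)
TL,TR,BR,BL=[P(a,b,80) for a,b in((98,158),(618,133),(618,331),(120,354))]
rn=P(463,163,82); sn=P(240,174,82); pt=P(357,180,73); pb=P(363,298,73)
ang=lambda v:np.degrees(np.arctan2(v[1],v[0]))
print("sizes",np.linalg.norm(TL-TR),np.linalg.norm(BL-BR),np.linalg.norm(TL-BL),np.linalg.norm(TR-BR),np.linalg.norm(pt-pb))
print("yaw",ang(TL-TR)-90,ang(BL-BR)-90,ang(sn-rn)-90,ang(TL-BL),ang(TR-BR),ang(pt-pb))
yaw=np.mean([ang(TL-TR)-90,ang(BL-BR)-90,ang(sn-rn)-90]); print(yaw)
m=(TL+TR+BR+BL)/4
sl=P(130,538,70)
Rz=R.from_euler('z',yaw,degrees=True).as_matrix()
o=m-Rz@[30,0,80]; o2=sl-Rz@[-35,55,70]
print("origin",o,o2)
for n,p in dict(rn=rn,sn=sn,pt=pt,pb=pb,slot=sl,key=P(691,524,92)).items(): print(n,p.round(1),(Rz.T@(p-o)).round(1))
```

```text
sizes 104.05462858958805 103.78424982337883 41.74568821286119 41.7446181602777 25.531110047951174
yaw 11.227288723090197 11.226954244054951 11.312906018917147 11.767979007054207 11.396881867739356 11.262538151627686
11.255716328687432
origin [5.48343254e+02 2.10300424e+01 1.42108547e-14] [5.48991818e+02 2.15990347e+01 1.42108547e-14]
rn [597.4   9.7  82. ] [ 45.9 -20.7  82. ]
sn [588.7  53.4  82. ] [45.9 23.8 82. ]
pt [592.3  30.3  73. ] [44.9  0.5 73. ]
pb [567.3  25.3  73. ] [19.4  0.5 73. ]
slot [503.9  68.7  70. ] [-34.3  55.4  70. ]
key [527.2 -49.5  92. ] [-34.5 -65.   92. ]
```

The geometry checks out: frame 104 x 42 mm, pointer 25.5 mm long, and noses at x 46, with -20.7 for the round and +23.8 for the square. Yaw is 11.26°. The pointer is at y +0.5, so it must go -21.2 mm, which is -2.12 rad or about 55 mm of rim towards -y (tool +y). Next I go above the slot.

```bash
python3 -m crank '[{"tx":31.9,"ty":-50.2,"tz":50,"ax":0,"ay":0,"az":-2.8},{"tx":31.9,"ty":-50.2,"tz":90,"ax":0,"ay":0,"az":-2.8},{"tx":31.9,"ty":-50.2,"tz":120,"ax":0,"ay":0,"az":-2.8},{"tx":31.9,"ty":-50.2,"tz":141,"ax":0,"ay":0,"az":-2.8},{"tx":31.9,"ty":-50.2,"tz":141,"ax":0,"ay":0,"az":-2.8},{"tx":31.9,"ty":-50.2,"tz":141,"ax":0,"ay":0,"az":-2.8},{"tx":31.9,"ty":-50.2,"tz":141,"ax":0,"ay":0,"az":-2.8}]'
python3 - <<'E'
from h import *
s,im=grab("wrist"); cv2.imwrite("pics/w3.png",im[:,:,::-1]); 
print(s["position"],R.from_quat(s["ee_rot"]).as_euler('xyz',degrees=True),s["wrist_force"])
np.savez("w3.npz",im=im,p=s["position"],q=s["ee_rot"])
E
```

```text
clock: 2.95
position: [504.5, 68.8, 91.5]
ee_rot: [0.995, 0.099, 0.001, 0.0]
wrist_force: [-0.5, 0.4, 0.0]
opening: 0.2
gripper_force: 0.0
[504.49170142  68.81362568  91.49635936] [ 1.79982103e+02 -1.44623442e-01  1.13543492e+01] [-0.53734293  0.37432201  0.02503267]
```

View pics/w3.png

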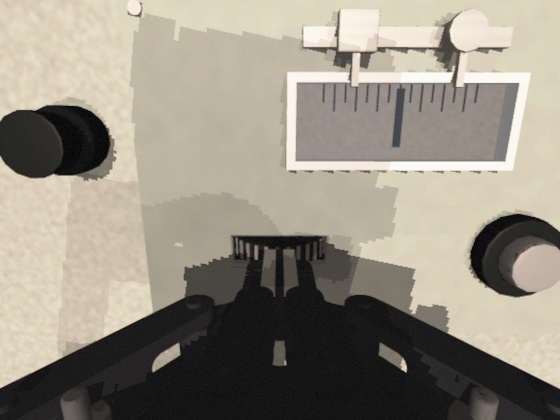

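The finger is above the wheel. The scale is fully visible, with the pointer at (401,90)–(397,146) and the round nose at (459,84), so I can watch while stroking. I'll feel for the crown in 1 mm steps, stopping on force.

```bash
cat > chk.py <<'E'
from rig import manip
import sys
s=manip.read_state(); f=s["wrist_force"]; print("   F",f.round(2),"z",round(s["position"][2],2)); sys.exit(f[2]>1.3)
E
python3 -m crank '[{"tx":0,"ty":0,"tz":4,"ax":0,"ay":0,"az":0},{"tx":0,"ty":0,"tz":7,"ax":0,"ay":0,"az":0},{"tx":0,"ty":0,"tz":7,"ax":0,"ay":0,"az":0},{"tx":0,"ty":0,"tz":7,"ax":0,"ay":0,"az":0}]' >/dev/null && python3 chk.py &&
python3 -m crank '[{"tx":0,"ty":0,"tz":1,"ax":0,"ay":0,"az":0},{"tx":0,"ty":0,"tz":1,"ax":0,"ay":0,"az":0}]' >/dev/null && python3 chk.py &&
python3 -m crank '[{"tx":0,"ty":0,"tz":1,"ax":0,"ay":0,"az":0},{"tx":0,"ty":0,"tz":1,"ax":0,"ay":0,"az":0}]' >/dev/null && python3 chk.py &&
python3 -m crank '[{"tx":0,"ty":0,"tz":1,"ax":0,"ay":0,"az":0},{"tx":0,"ty":0,"tz":1,"ax":0,"ay":0,"az":0}]' >/dev/null && python3 chk.py &&
python3 -m crank '[{"tx":0,"ty":0,"tz":1,"ax":0,"ay":0,"az":0},{"tx":0,"ty":0,"tz":1,"ax":0,"ay":0,"az":0}]' >/dev/null && python3 chk.py &&
python3 -m crank '[{"tx":0,"ty":0,"tz":1,"ax":0,"ay":0,"az":0},{"tx":0,"ty":0,"tz":1,"ax":0,"ay":0,"az":0}]' >/dev/null && python3 chk.py &&
python3 -m crank '[{"tx":0,"ty":0,"tz":1,"ax":0,"ay":0,"az":0},{"tx":0,"ty":0,"tz":1,"ax":0,"ay":0,"az":0}]' >/dev/null && python3 chk.py &&
python3 -m crank '[{"tx":0,"ty":0,"tz":1,"ax":0,"ay":0,"az":0},{"tx":0,"ty":0,"tz":1,"ax":0,"ay":0,"az":0}]' >/dev/null && python3 chk.py &&
python3 -m crank '[{"tx":0,"ty":0,"tz":1,"ax":0,"ay":0,"az":0},{"tx":0,"ty":0,"tz":1,"ax":0,"ay":0,"az":0}]' >/dev/null && python3 chk.py
```

```text
F [-0.89 -0.26 -0.38] z 83.25False
```

```bash
sed -i 's/sys.exit(f\[2\]>1.3)/sys.exit(int(f[2]>1.3))/' chk.py
python3 -m crank '[{"tx":0,"ty":0,"tz":1,"ax":0,"ay":0,"az":0},{"tx":0,"ty":0,"tz":1,"ax":0,"ay":0,"az":0}]' >/dev/null && python3 chk.py &&
python3 -m crank '[{"tx":0,"ty":0,"tz":1,"ax":0,"ay":0,"az":0},{"tx":0,"ty":0,"tz":1,"ax":0,"ay":0,"az":0}]' >/dev/null && python3 chk.py &&
python3 -m crank '[{"tx":0,"ty":0,"tz":1,"ax":0,"ay":0,"az":0},{"tx":0,"ty":0,"tz":1,"ax":0,"ay":0,"az":0}]' >/dev/null && python3 chk.py &&
python3 -m crank '[{"tx":0,"ty":0,"tz":1,"ax":0,"ay":0,"az":0},{"tx":0,"ty":0,"tz":1,"ax":0,"ay":0,"az":0}]' >/dev/null && python3 chk.py &&
python3 -m crank '[{"tx":0,"ty":0,"tz":1,"ax":0,"ay":0,"az":0},{"tx":0,"ty":0,"tz":1,"ax":0,"ay":0,"az":0}]' >/dev/null && python3 chk.py &&
python3 -m crank '[{"tx":0,"ty":0,"tz":1,"ax":0,"ay":0,"az":0},{"tx":0,"ty":0,"tz":1,"ax":0,"ay":0,"az":0}]' >/dev/null && python3 chk.py &&
python3 -m crank '[{"tx":0,"ty":0,"tz":1,"ax":0,"ay":0,"az":0},{"tx":0,"ty":0,"tz":1,"ax":0,"ay":0,"az":0}]' >/dev/null && python3 chk.py &&
python3 -m crank '[{"tx":0,"ty":0,"tz":1,"ax":0,"ay":0,"az":0},{"tx":0,"ty":0,"tz":1,"ax":0,"ay":0,"az":0}]' >/dev/null && python3 chk.py
```

```text
F [-0.1  -0.39 -0.82] z 82.24
   F [-0.49 -0.41 -1.06] z 81.22
   F [0.39 0.15 0.26] z 80.21
   F [-0.73  0.69  0.22] z 79.21
   F [-0.74  0.42 -0.45] z 78.22
   F [ 0.08 -0.86  2.19] z 77.48
```

```bash
cat > ptr.py <<'E'
from h import *
yaw=11.26; Rz=R.from_euler('z',yaw,degrees=True).as_matrix(); o=np.array([548.4,21.1,0])
ys=np.arange(-46,46,.1)
def prof(im,C,x0,x1,z):
    g=cv2.cvtColor(im,cv2.COLOR_RGB2GRAY)
    P=np.array([[proj(C,o+Rz@[x,y,z]) for y in ys] for x in np.arange(x0,x1,1.)]).astype(np.float32)
    return cv2.remap(g,P[...,0],P[...,1],cv2.INTER_LINEAR).astype(float).mean(0)
def pointer(im,s,lo=-34,hi=34):
    C=cam("wrist",s); p=prof(im,C,21,32,73); m=np.median(p); w=np.clip(m-20-p,0,None)*((ys>lo)&(ys<hi))
    k=np.argmax(w); w*=abs(ys-ys[k])<4
    return (w*ys).sum()/w.sum(),C
E
cat > look.py <<'E'
from ptr import *
F=[];Y=[]
for i in range(4):
    s,im=grab("wrist"); F.append(s["wrist_force"]); Y.append(pointer(im,s)[0])
print("t",s["clock"],"pos",s["position"].round(2),"F",np.mean(F,0).round(2),"pointer y",np.round(Y,2))
E
python3 - <<'E'
from ptr import *
for n in("w2","w3"):
    d=np.load(n+".npz"); s=dict(position=d["p"],ee_rot=d["q"]); y,C=pointer(d["im"],s)
    print(n,"ptr",y)
    p=prof(d["im"],C,46,51,82); q=prof(d["im"],C,41,43.5,82)
    for a in (p,q): print([int(v) for v in a[::10]])
    if n=="w3":
        for u,v in((459,84),(356,84)): print((Rz.T@(ray(C,u,v,82)-o)).round(1))
E
python3 look.py
python3 -m crank '[{"tx":0,"ty":0,"tz":0.5,"ax":0,"ay":0,"az":0},{"tx":0,"ty":0,"tz":0.5,"ax":0,"ay":0,"az":0}]' >/dev/null; python3 look.py
```

```text
w2 ptr 0.5556715063527488
[215, 219, 220, 219, 219, 218, 216, 214, 212, 213, 213, 210, 210, 210, 208, 208, 210, 213, 213, 217, 223, 222, 217, 211, 213, 218, 214, 167, 183, 209, 209, 211, 213, 213, 214, 216, 216, 214, 212, 212, 213, 210, 209, 210, 209, 209, 210, 213, 213, 214, 216, 216, 215, 212, 211, 212, 210, 209, 210, 209, 209, 209, 213, 213, 213, 213, 215, 210, 177, 205, 219, 208, 203, 209, 210, 209, 209, 213, 214, 214, 212, 215, 214, 212, 210, 211, 211, 208, 209, 210, 210, 209]
[126, 129, 127, 127, 128, 128, 130, 131, 131, 131, 129, 124, 103, 115, 131, 133, 130, 103, 117, 127, 127, 127, 106, 125, 132, 131, 121, 108, 128, 131, 132, 115, 110, 132, 131, 132, 107, 114, 132, 131, 133, 107, 118, 132, 131, 109, 79, 73, 104, 129, 121, 108, 129, 133, 133, 120, 109, 129, 130, 130, 111, 105, 128, 131, 130, 107, 109, 127, 129, 129, 105, 115, 129, 129, 124, 105, 117, 129, 132, 122, 104, 125, 133, 131, 130, 129, 130, 130, 129, 129, 131, 132]
w3 ptr 0.13252193316156638
[223, 223, 224, 224, 224, 224, 224, 224, 224, 224, 225, 224, 224, 225, 224, 224, 224, 222, 224, 225, 225, 222, 224, 233, 233, 2
[... 294 characters left out ...]
22, 222, 222, 222, 223, 223, 222, 223]
[122, 123, 124, 125, 126, 142, 141, 141, 140, 141, 141, 143, 144, 143, 142, 142, 122, 105, 143, 147, 145, 99, 127, 139, 140, 141, 82, 142, 145, 143, 129, 97, 140, 142, 143, 108, 125, 145, 144, 143, 87, 139, 144, 144, 136, 93, 144, 140, 74, 73, 71, 117, 143, 141, 91, 140, 148, 147, 142, 96, 143, 144, 144, 123, 117, 144, 144, 144, 100, 135, 144, 145, 146, 85, 145, 144, 143, 132, 110, 145, 145, 147, 111, 134, 149, 145, 143, 142, 144, 144, 142, 144]
[ 45.8 -21.6  82. ]
[45.7 22.5 82. ]
t 5.15 pos [503.75  68.83  77.45] F [-0.6   0.06  2.05] pointer y [0.08 0.08 0.08 0.09]
t 5.6 pos [503.78  68.86  76.99] F [-0.88 -0.22  4.96] pointer y [0.08 0.08 0.09 0.11]
```

Contact is confirmed: about 5 N, rim rate about 6 N/mm, and the crown about 7.7 mm above the top. First a short stroke to check grip; the target at this view is pointer y ≈ -21.5.

```bash
python3 -m crank '[{"tx":0,"ty":1.5,"tz":0,"ax":0,"ay":0,"az":0},{"tx":0,"ty":3,"tz":0,"ax":0,"ay":0,"az":0},{"tx":0,"ty":5,"tz":0,"ax":0,"ay":0,"az":0},{"tx":0,"ty":7,"tz":0,"ax":0,"ay":0,"az":0},{"tx":0,"ty":7,"tz":0,"ax":0,"ay":0,"az":0}]' >/dev/null; python3 look.py
```

```text
t 6.425 pos [505.1   62.12  76.83] F [-0.84  1.53  5.41] pointer y [-2.37 -2.36 -2.36 -2.33]
```

```bash
python3 -m crank '[{"tx":0,"ty":2,"tz":0,"ax":0,"ay":0,"az":0},{"tx":0,"ty":4,"tz":0,"ax":0,"ay":0,"az":0},{"tx":0,"ty":4,"tz":0,"ax":0,"ay":0,"az":0}]' >/dev/null; python3 look.py
python3 -m crank '[{"tx":0,"ty":4,"tz":-6,"ax":0,"ay":0,"az":0},{"tx":0,"ty":-8,"tz":-6,"ax":0,"ay":0,"az":0},{"tx":0,"ty":-19,"tz":-6,"ax":0,"ay":0,"az":0},{"tx":0,"ty":-19,"tz":-2,"ax":0,"ay":0,"az":0},{"tx":0,"ty":-19,"tz":-0.8,"ax":0,"ay":0,"az":0},{"tx":0,"ty":-19,"tz":0,"ax":0,"ay":0,"az":0},{"tx":0,"ty":-19,"tz":0,"ax":0,"ay":0,"az":0}]' >/dev/null; python3 look.py
```

```text
t 7.0 pos [505.89  57.93  76.72] F [-0.82  0.87  3.8 ] pointer y [-4.   -4.02 -4.03 -4.03]
t 8.075 pos [501.92  76.71  76.92] F [-2.11  1.99  3.57] pointer y [-4.2  -4.2  -4.21 -4.2 ]
```

```bash
python3 -m crank '[{"tx":0,"ty":1.5,"tz":0.3,"ax":0,"ay":0,"az":0},{"tx":0,"ty":3.5,"tz":0.2,"ax":0,"ay":0,"az":0},{"tx":0,"ty":6,"tz":0.1,"ax":0,"ay":0,"az":0},{"tx":0,"ty":8.5,"tz":0.1,"ax":0,"ay":0,"az":0},{"tx":0,"ty":11,"tz":0.1,"ax":0,"ay":0,"az":0},{"tx":0,"ty":13.5,"tz":0.1,"ax":0,"ay":0,"az":0},{"tx":0,"ty":16,"tz":0.1,"ax":0,"ay":0,"az":0},{"tx":0,"ty":18.5,"tz":0.3,"ax":0,"ay":0,"az":0},{"tx":0,"ty":18.5,"tz":0.3,"ax":0,"ay":0,"az":0}]' >/dev/null; python3 look.py
python3 -m crank '[{"tx":0,"ty":0,"tz":-6,"ax":0,"ay":0,"az":0},{"tx":0,"ty":-10,"tz":-6,"ax":0,"ay":0,"az":0},{"tx":0,"ty":-19,"tz":-6,"ax":0,"ay":0,"az":0},{"tx":0,"ty":-19,"tz":-2,"ax":0,"ay":0,"az":0},{"tx":0,"ty":-19,"tz":-0.8,"ax":0,"ay":0,"az":0},{"tx":0,"ty":-19,"tz":0,"ax":0,"ay":0,"az":0},{"tx":0,"ty":-19,"tz":0,"ax":0,"ay":0,"az":0}]' >/dev/null; python3 look.py
```

```text
t 9.4 pos [505.72  58.26  76.45] F [-1.94 -0.31  4.32] pointer y [-11.57 -11.57 -11.59 -11.56]
t 10.475 pos [501.95  77.24  76.66] F [-1.3   1.77  3.69] pointer y [-11.76 -11.75 -11.71 -11.72]
```

```bash
python3 -m crank '[{"tx":0,"ty":1.5,"tz":0.2,"ax":0,"ay":0,"az":0},{"tx":0,"ty":3.5,"tz":0,"ax":0,"ay":0,"az":0},{"tx":0,"ty":6,"tz":-0.2,"ax":0,"ay":0,"az":0},{"tx":0,"ty":8.5,"tz":-0.2,"ax":0,"ay":0,"az":0},{"tx":0,"ty":11,"tz":-0.2,"ax":0,"ay":0,"az":0},{"tx":0,"ty":13.5,"tz":-0.2,"ax":0,"ay":0,"az":0},{"tx":0,"ty":16,"tz":-0.1,"ax":0,"ay":0,"az":0},{"tx":0,"ty":18.5,"tz":0,"ax":0,"ay":0,"az":0},{"tx":0,"ty":18.5,"tz":0,"ax":0,"ay":0,"az":0}]' >/dev/null; python3 look.py
python3 -m crank '[{"tx":0,"ty":0,"tz":-6,"ax":0,"ay":0,"az":0},{"tx":0,"ty":-8,"tz":-6,"ax":0,"ay":0,"az":0},{"tx":0,"ty":-14,"tz":-6,"ax":0,"ay":0,"az":0},{"tx":0,"ty":-14,"tz":-2,"ax":0,"ay":0,"az":0},{"tx":0,"ty":-14,"tz":-0.8,"ax":0,"ay":0,"az":0},{"tx":0,"ty":-14,"tz":0,"ax":0,"ay":0,"az":0},{"tx":0,"ty":-14,"tz":0,"ax":0,"ay":0,"az":0}]' >/dev/null; python3 look.py
```

```text
t 11.8 pos [505.68  58.75  76.46] F [-1.37  0.7   4.73] pointer y [-19.13 -19.09 -19.13 -19.11]
t 12.875 pos [502.84  72.82  76.76] F [-1.52  1.34  4.92] pointer y [-19.24 -19.25 -19.27 -19.25]
```

```bash
python3 -m crank '[{"tx":0,"ty":1.5,"tz":0,"ax":0,"ay":0,"az":0},{"tx":0,"ty":3.5,"tz":0,"ax":0,"ay":0,"az":0},{"tx":0,"ty":5.5,"tz":0,"ax":0,"ay":0,"az":0},{"tx":0,"ty":6.2,"tz":0,"ax":0,"ay":0,"az":0},{"tx":0,"ty":6.2,"tz":0,"ax":0,"ay":0,"az":0}]' >/dev/null; python3 look.py
python3 -m crank '[{"tx":0,"ty":6.2,"tz":-6,"ax":0,"ay":0,"az":0},{"tx":0,"ty":30,"tz":-30,"ax":0,"ay":0,"az":0},{"tx":0,"ty":60,"tz":-50,"ax":0,"ay":0,"az":0},{"tx":0,"ty":77,"tz":-55,"ax":0,"ay":0,"az":0},{"tx":0,"ty":77,"tz":-55,"ax":0,"ay":0,"az":0},{"tx":0,"ty":77,"tz":-55,"ax":0,"ay":0,"az":0}]'; python3 look.py
python3 - <<'E'
from ptr import *
s,im=grab("wrist"); np.savez("w4.npz",im=im,p=s["position"],q=s["ee_rot"]); C=cam("wrist",s)
u,v=proj(C,o+Rz@[35,-15,80]); u,v=int(u),int(v); print(u,v)
a,b=max(u-60,0),max(v-60,0)
cv2.imwrite("pics/z4.png",cv2.resize(im[b:b+100,a:a+130,::-1],None,fx=6,fy=6,interpolation=cv2.INTER_CUBIC)); print(a,b)
E
```

```text
t 13.7 pos [504.07  66.85  76.74] F [-1.58  1.71  5.21] pointer y [-21.48 -21.52 -21.5  -21.49]
clock: 14.5
position: [518.4, -8.4, 130.5]
ee_rot: [0.995, 0.099, -0.001, -0.0]
wrist_force: [0.6, -0.4, 1.3]
opening: -0.6
gripper_force: 0.0
t 14.65 pos [518.71  -8.09 130.78] F [-0.02  0.02  0.15] pointer y [-20.86 -20.78 -20.82 -20.82]
264 108
204 48
```

View pics/z4.png

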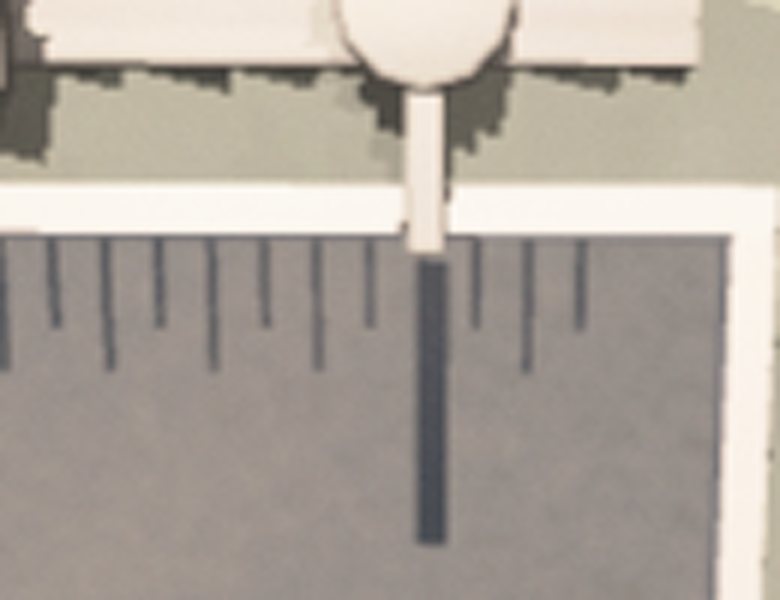

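The zoom shows the pointer (column 431) and the round nose (column 426) in line within about 0.5 mm, seen nearly straight down. Next I press the key in steps, stopping on force.

```bash
sed 's/1\.3/6.5/' chk.py > chk2.py
python3 -m crank '[{"tx":0.3,"ty":25,"tz":15,"ax":0,"ay":0,"az":0},{"tx":0.3,"ty":42.3,"tz":30,"ax":0,"ay":0,"az":0},{"tx":0.3,"ty":42.3,"tz":37,"ax":0,"ay":0,"az":0},{"tx":0.3,"ty":42.3,"tz":37,"ax":0,"ay":0,"az":0},{"tx":0.3,"ty":42.3,"tz":37,"ax":0,"ay":0,"az":0}]' && python3 chk2.py &&
python3 -m crank '[{"tx":0,"ty":0,"tz":2,"ax":0,"ay":0,"az":0},{"tx":0,"ty":0,"tz":4,"ax":0,"ay":0,"az":0},{"tx":0,"ty":0,"tz":4,"ax":0,"ay":0,"az":0}]' >/dev/null && python3 chk2.py &&
python3 -m crank '[{"tx":0,"ty":0,"tz":2,"ax":0,"ay":0,"az":0},{"tx":0,"ty":0,"tz":2,"ax":0,"ay":0,"az":0}]' >/dev/null && python3 chk2.py &&
python3 -m crank '[{"tx":0,"ty":0,"tz":1,"ax":0,"ay":0,"az":0},{"tx":0,"ty":0,"tz":1,"ax":0,"ay":0,"az":0}]' >/dev/null && python3 chk2.py &&
python3 -m crank '[{"tx":0,"ty":0,"tz":1,"ax":0,"ay":0,"az":0},{"tx":0,"ty":0,"tz":1,"ax":0,"ay":0,"az":0}]' >/dev/null && python3 chk2.py &&
python3 -m crank '[{"tx":0,"ty":0,"tz":0.7,"ax":0,"ay":0,"az":0},{"tx":0,"ty":0,"tz":0.7,"ax":0,"ay":0,"az":0}]' >/dev/null && python3 chk2.py &&
python3 -m crank '[{"tx":0,"ty":0,"tz":0.7,"ax":0,"ay":0,"az":0},{"tx":0,"ty":0,"tz":0.7,"ax":0,"ay":0,"az":0}]' >/dev/null && python3 chk2.py &&
python3 -m crank '[{"tx":0,"ty":0,"tz":0.7,"ax":0,"ay":0,"az":0},{"tx":0,"ty":0,"tz":0.7,"ax":0,"ay":0,"az":0}]' >/dev/null && python3 chk2.py
```

```text
clock: 15.38
position: [528.1, -49.8, 94.8]
ee_rot: [0.995, 0.099, 0.0, 0.0]
wrist_force: [0.1, -0.3, 0.4]
opening: -0.1
gripper_force: 0.0
   F [ 0.13 -0.28  0.4 ] z 94.8
   F [1.04 0.76 2.05] z 90.77
   F [1.04 2.04 3.26] z 88.69
   F [1.29 2.84 3.66] z 87.64
   F [0.97 3.72 4.92] z 86.61
   F [0.51 3.11 5.74] z 86.06
   F [-1.28  3.68 10.5 ] z 85.98
```

The hard stop was reached: 10.5 N, with z stuck at 86.0. I'll release and check.

```bash
python3 -m crank '[{"tx":0,"ty":0,"tz":0,"ax":0,"ay":0,"az":0},{"tx":0,"ty":0,"tz":-5,"ax":0,"ay":0,"az":0},{"tx":0,"ty":0,"tz":-15,"ax":0,"ay":0,"az":0},{"tx":0,"ty":-25,"tz":-40,"ax":0,"ay":0,"az":0},{"tx":0,"ty":-42,"tz":-55,"ax":0,"ay":0,"az":0},{"tx":0,"ty":-42,"tz":-55,"ax":0,"ay":0,"az":0},{"tx":0,"ty":-42,"tz":-55,"ax":0,"ay":0,"az":0},{"tx":0,"ty":-42,"tz":-55,"ax":0,"ay":0,"az":0}]'; python3 look.py
python3 - <<'E'
from h import *
s,im=grab("wrist"); cv2.imwrite("pics/w5.png",im[:,:,::-1])
E
```

```text
clock: 18.0
position: [519.2, -9.6, 139.2]
ee_rot: [0.995, 0.099, -0.001, 0.0]
wrist_force: [0.5, 0.2, 0.7]
opening: -0.0
gripper_force: 0.0
t 18.15 pos [519.45  -9.43 139.54] F [ 0.01 -0.31  0.29] pointer y [-20.8  -20.8  -20.8  -20.84]
```

View pics/w5.png

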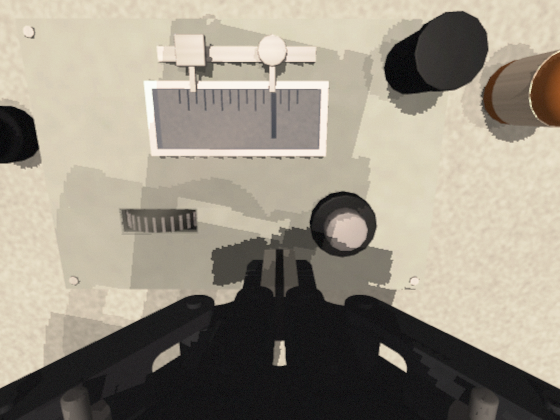

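The pointer (274,115) is still in line with the round nose (272,88), the key (347,230) is up, and the arm is clear of everything.

```bash
python3 -c "
from rig import manip; print(manip.sign_off())"
```

```text
the job is handed in; nothing more can be done
None
```

The pointer is set within about 0.5 mm of the round rider's nose, the start key was pressed to its stop and is up again, the wheel saw about 5–6 N, nothing around was touched, and the job is handed in at about 18 s on the robot's clock (no verdict was returned).

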